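# Check dosing pumps and rack the sound ones

### The arm

A 6-joint arm with a two-finger parallel gripper is mounted at the origin on a cart in front of the work surface, level with it; the furniture and walls round the work are solid. World frame = base frame: x ahead of the robot, y to its left, z up, the work surface at z = 0. Lengths are in mm, angles in rad, forces in N, time in s.
With the tool pointing down it reaches from about 400 to 925 mm from the base axis. Payload 12.5 kg.
Tool frame: the origin (TCP) lies at the very end of the fingers, on their centre line; the grasp point (between the pads) lies 19 mm behind it; x points along the fingers, y is the direction in which the jaws open and shut, and the axes are right-handed (so a half turn about x gives the same grasp; the last joint's range is limited). The gripper opens to 95 mm and grips with 3 to 60 N. Pads are 20 mm wide; open, the fingers measure 119 mm over their backs; the gripper's body (75 mm by 180 mm) begins 59 mm behind the grasp point.
Start: joints at [1.124, 0.491, 1.559, -0, 1.092, -0.106], TCP at [208.885, 589.079, 214.661] pointing down, gripper open.
Joint ranges: [-3.1, 3.1], [-0.84, 2.19], [0.05, 2.79], [-1.13, 4.28], [0.06, 2.93], [-2.69, 2.69]. Speed limits (rad/s): [2.22, 2.22, 2.79, 3.14, 3.14, 3.14].

### API

Orientations are given as a unit quaternion [x, y, z, w].
In Python, from rig import arm gives the robot as it stands. Calls block until the motion is done:
- arm.movep(position, orientation): joint-space move of the TCP to a pose.
- arm.move_straight(position, attitude=None, speed=150, stop_force=None): straight line of the TCP; attitude=None keeps the orientation; speed is the mean speed in mm/s. With stop_force (N) it stops when the force on the tool has changed by that much, and returns True; else False.
- arm.set_joints(angles): joint-space move.
- arm.grip(opening, effort=None): opening from 0.0 (shut) to 1.0 (fully open); effort is the grip in N (None keeps the last); returns when the fingers have stopped.
- arm.hold(seconds).
- arm.ik(position, orientation): joint angles nearest the present ones, or None.
- arm.get_obs(): the state.
- arm.snapshot(name): name is "side" or "top" or "wrist"; returns (picture, depth): 400x640x3 uint8, red, green, blue; 400x640 float32, mm along the optical axis (not along the pixel's ray), 0 where there is no reading.
- arm.camera_model(name): a dict with "K" (3x3 intrinsics, pixels), "extrinsics" (4x4, takes a point from camera to world coordinates). Camera axes: x right, y up, looking along -z (the intrinsics and any distortion apply to the point x, -y, -z); pixel columns grow to the right and rows downward; lengths in mm; the calibration is good to about 2 mm. A picture is of the moment at which its call begins: read the wrist's pose just before it. camera_model takes no time and is no camera call; for the wrist camera it gives the pose at the moment of the call.
A pose or a line that the arm cannot do raises arm.IKError and nothing moves.
- arm.close_job(): hands the job in, once; it reports no verdict.
The state is a dict: "time_s": time; "joint_pos": joint angles; "joint_velocities": joint speeds; "joint_efforts": joint torques, N m; "tool_pos": TCP position; "tool_rot": TCP orientation; "contact_force": force on the tool from outside, world axes, zero at the start; "wrist_torque": the same for the moment, N m; "opening": opening from 0.0 (shut) to 1.0 (fully open).
Only numpy, scipy, OpenCV 4.12 (cv2) and the standard library are available. Lean on these libraries where they do the work, as an engineer would, in place of code of your own. Each camera call takes 0.05 s, during which the arm holds its last target. There are 200 camera calls.

### The job

First lay the white carrier plate in the aluminium frame and press it down until it sits level with its rubber mat fully down, before any pump goes on it. Then push the plunger of every dosing pump down as far as it goes: stand each pump whose plunger goes fully home upright on the carrier plate, centred in a marked ring of its own, and put each pump whose plunger sticks part-way in the grey reject tray with its plunger left at the point where it sticks. Leave the beaker and the dropper bottle where they are; a pump may get knocked aside while you work, so look again before you finish.

Things in the scene. Friction and masses are not known exactly. Their poses are not given: they have to be found in the camera images.
- plate_frame: Low aluminium frame fixed on the worktop, 162 mm (its x) by 174 mm (its y) outside, walls 20 mm high and 8 mm thick round an opening of 146 x 158 mm, floored with a black rubber mat. Origin: centre of its underside; z up. It stands with its long side (y) across in front of the robot, turned a little. The carrier plate fits in the opening with 5 mm to spare on every side.
- frame_mat (a joint): How far the frame's rubber mat is pushed down, m: 0 raised (mat top 11 mm above the worktop), 0.005 fully down (mat top 6 mm above the worktop). The mat is tight: the plate's own weight does not push it down, it takes about 10 to 12 N more, pressed down on the plate or its handle; it stays where it is left.
- plate_handle (a point): Centre of the bar handle of the loose white carrier plate. The plate is 136 mm (its x) by 148 mm (its y) by 8 mm thick, 0.3 kg, and lies face up on the worktop, turned about a quarter turn from the way it must lie in the frame. The steel bar runs along the plate's y over its centre: 80 mm long, 10 mm wide, 24 to 38 mm above the plate's underside, on a post at each end; this point is 31 mm above the underside. Axes are the plate's; either way round is right in the frame.
- ring_1 (a point): Centre of a thin dark ring (62 mm across) marked on the carrier plate's upper face, at x -38, y +39 mm from the plate's centre, in the plate's axes: two rows of two, one row each side of the handle.
- ring_2 (a point): Centre of a thin dark ring (62 mm across) marked on the carrier plate's upper face, at x -38, y -39 mm from the plate's centre, in the plate's axes: two rows of two, one row each side of the handle.
- ring_3 (a point): Centre of a thin dark ring (62 mm across) marked on the carrier plate's upper face, at x +38, y +39 mm from the plate's centre, in the plate's axes: two rows of two, one row each side of the handle.
- ring_4 (a point): Centre of a thin dark ring (62 mm across) marked on the carrier plate's upper face, at x +38, y -39 mm from the plate's centre, in the plate's axes: two rows of two, one row each side of the handle.
- pump_1_mid (a point): Centre of the barrel of a loose upright hand dosing pump, on its axis 40 mm above its underside (z up the axis). Foot 56 mm across and 8 mm thick, smooth white barrel 42 mm across up to 80 mm above the underside, above it a steel stem with a grey push cap 34 mm across and 8 mm thick: cap top 118 mm above the underside when fully up, 88 mm when fully home. About 0.14 kg. All pumps look alike; some may be absent.
- pump_1_plunger (a joint): How far this pump's plunger is pushed down, m: 0 fully up, 0.030 fully home (cap down on the barrel). A sound plunger slides with about 3 N all the way and stays where it is left; a sticking one moves a little and then stops dead 15 to 20 mm short of home, and no more force moves it.
- pump_2_mid (a point): Centre of the barrel of a loose upright hand dosing pump, on its axis 40 mm above its underside (z up the axis). Foot 56 mm across and 8 mm thick, smooth white barrel 42 mm across up to 80 mm above the underside, above it a steel stem with a grey push cap 34 mm across and 8 mm thick: cap top 118 mm above the underside when fully up, 88 mm when fully home. About 0.14 kg. All pumps look alike; some may be absent.
- pump_2_plunger (a joint): How far this pump's plunger is pushed down, m: 0 fully up, 0.030 fully home (cap down on the barrel). A sound plunger slides with about 3 N all the way and stays where it is left; a sticking one moves a little and then stops dead 15 to 20 mm short of home, and no more force moves it.
- pump_3_mid (a point): Centre of the barrel of a loose upright hand dosing pump, on its axis 40 mm above its underside (z up the axis). Foot 56 mm across and 8 mm thick, smooth white barrel 42 mm across up to 80 mm above the underside, above it a steel stem with a grey push cap 34 mm across and 8 mm thick: cap top 118 mm above the underside when fully up, 88 mm when fully home. About 0.14 kg. All pumps look alike; some may be absent.
- pump_3_plunger (a joint): How far this pump's plunger is pushed down, m: 0 fully up, 0.030 fully home (cap down on the barrel). A sound plunger slides with about 3 N all the way and stays where it is left; a sticking one moves a little and then stops dead 15 to 20 mm short of home, and no more force moves it.
- pump_4_mid (a point): Centre of the barrel of a loose upright hand dosing pump, on its axis 40 mm above its underside (z up the axis). Foot 56 mm across and 8 mm thick, smooth white barrel 42 mm across up to 80 mm above the underside, above it a steel stem with a grey push cap 34 mm across and 8 mm thick: cap top 118 mm above the underside when fully up, 88 mm when fully home. About 0.14 kg. All pumps look alike; some may be absent.
- pump_4_plunger (a joint): How far this pump's plunger is pushed down, m: 0 fully up, 0.030 fully home (cap down on the barrel). A sound plunger slides with about 3 N all the way and stays where it is left; a sticking one moves a little and then stops dead 15 to 20 mm short of home, and no more force moves it.
- pump_5_mid (a point): Centre of the barrel of a loose upright hand dosing pump, on its axis 40 mm above its underside (z up the axis). Foot 56 mm across and 8 mm thick, smooth white barrel 42 mm across up to 80 mm above the underside, above it a steel stem with a grey push cap 34 mm across and 8 mm thick: cap top 118 mm above the underside when fully up, 88 mm when fully home. About 0.14 kg. All pumps look alike; some may be absent.
- pump_5_plunger (a joint): How far this pump's plunger is pushed down, m: 0 fully up, 0.030 fully home (cap down on the barrel). A sound plunger slides with about 3 N all the way and stays where it is left; a sticking one moves a little and then stops dead 15 to 20 mm short of home, and no more force moves it.
- reject_tray: Open grey tray fixed on the worktop between the hot plate and the sink, 160 mm (its x) by 84 mm (its y), walls 22 mm high and 4 mm thick, floor 4 mm thick. Origin: centre of its underside. It has room for two pumps side by side along its x.
- beaker: Bystander: small glass beaker, 57 mm across, 74 mm high, at the left. Origin at its underside.
- dropper_bottle: Bystander: small dropper bottle, 28 mm across, 84 mm high, at the left. Origin at its underside.

How it is judged:
By the outcome, as a careful person would: the job done as asked, in the order asked, and still so for the second after the job is handed in, with the robot touching nothing.
Of pump_1, pump_2, pump_3, pump_4, pump_5 only 4 to 5 are there at a start; the rules pass over those that are not, and their reading is None.
At some moment in a run one of pump_1, pump_2, pump_3, pump_4, pump_5 may be knocked a few centimetres aside while the robot is not near it.
It also fails if it takes over 210 s, if anything falls off the work surface, if the arm or the gripper's body presses on something with over 40 N, if the wrist force passes 120 N, or if a joint passes its speed limit or range.

## Working session

There is one attempt and no reset: what is moved stays moved. The work goes in short steps, each a Python script; the robot and the scene stay as the last script left them, time stands still between calls to the robot, and variables do not carry over. Pictures are saved under pics/ and viewed, about 12 in all and at most 16, crops included, and the job is handed in when it is done.

```bash
ls; mkdir -p pics
cat > h.py <<'E'
import numpy as np, cv2
from rig import arm
def snap(name,fn=None):
    M=arm.camera_model(name); p,d=arm.snapshot(name)
    if fn: cv2.imwrite('pics/'+fn,cv2.cvtColor(p,cv2.COLOR_RGB2BGR))
    return p,d,M
def cloud(d,M):
    K=np.array(M['K']);E=np.array(M['extrinsics']);v,u=np.mgrid[0:d.shape[0],0:d.shape[1]]
    P=np.stack([(u-K[0,2])/K[0,0]*d,-(v-K[1,2])/K[1,1]*d,-d],-1)
    W=P@E[:3,:3].T+E[:3,3]; W[d<=0]=np.nan; return W
E
python3 - <<'E'
from h import *
for n in('top','side'):
    p,d,M=snap(n,n+'0.png'); print(n,M); W=cloud(d,M); np.save(n+'W.npy',W)
print(arm.get_obs())
E
```

```text
pics
top {'K': array([[432.10963918,   0.        , 322.33571966],
       [  0.        , 432.10963918, 201.18770307],
       [  0.        ,   0.        ,   1.        ]]), 'extrinsics': array([[-1.66376455e-02,  9.92046705e-01, -1.24765878e-01,
         3.67725280e+02],
       [-9.99773695e-01, -1.81606302e-02, -1.10792556e-02,
         1.51969238e+02],
       [-1.32569660e-02,  1.24553310e-01,  9.92124350e-01,
         1.37503764e+03],
       [ 0.00000000e+00,  0.00000000e+00,  0.00000000e+00,
         1.00000000e+00]])}
side {'K': array([[364.20408793,   0.        , 321.77122805],
       [  0.        , 364.20408793, 193.08720313],
       [  0.        ,   0.        ,   1.        ]]), 'extrinsics': array([[-9.96541855e-01, -5.14291906e-02,  6.52638420e-02,
         6.29929722e+02],
       [ 8.08039560e-02, -4.16752284e-01,  9.05421589e-01,
         1.17985745e+03],
       [-1.93662443e-02,  9.07564087e-01,  4.19466776e-01,
         5.59045564e+02],
       [ 0.00000000e+00,  0.00000000e+00,  0.00000000e+00,
         1.00000000e+00]])}
{'time_s': 0.1, 'joint_pos': array([ 1.12438318e+00,  4.91455222e-01,  1.55934304e+00,  2.56144785e-05,
        1.09165422e+00, -1.05620222e-01]), 'joint_velocities': array([ 0.00133773,  0.0003168 , -0.00105865,  0.00015592, -0.00053745,
        0.00013677]), 'joint_efforts': array([ 4.01507306e-03, -6.13623762e+01, -2.58606005e+01,  6.94718189e-02,
        4.70961398e-02, -1.52851675e-05]), 'tool_pos': array([208.80310109, 588.89845782, 214.16320447]), 'tool_rot': array([ 0.11962009,  0.69695599, -0.12020068,  0.69677484]), 'contact_force': array([-0.04000164, -0.0346225 ,  0.37253166]), 'wrist_torque': array([ 0.00247046, -0.02419269,  0.02178998]), 'opening': 1.0010084978709914}
```

View pics/top0.png

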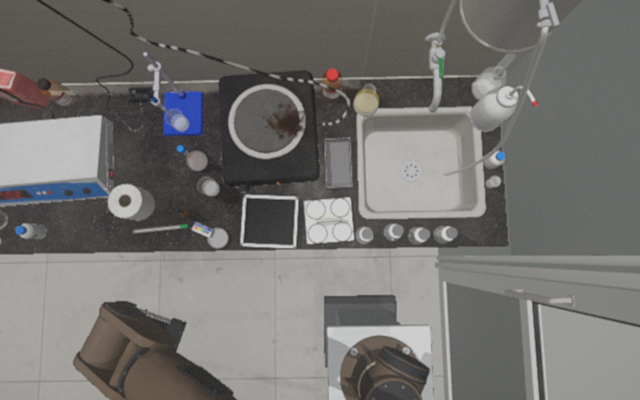

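View pics/side0.png

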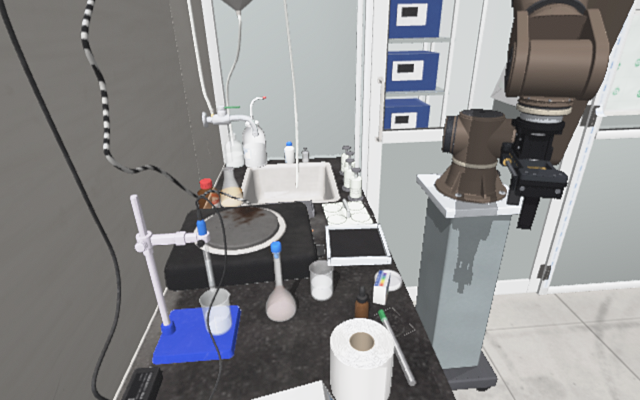

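Run:
```python
from h import *
im=cv2.imread('pics/top0.png'); c=im[130:255,160:480]; cv2.imwrite('pics/c1.png',cv2.resize(c,None,fx=2.5,fy=2.5,interpolation=cv2.INTER_CUBIC))
W=np.load('topW.npy')
for n,(u,v) in dict(bench=(285,192),mat=(270,221),handle=(329,221),plate1=(316,210),p1=(364,234),p2=(394,230),p3=(418,235),p4=(445,234),tray=(338,163),table=(230,220)).items():
    print(n,W[v,u].round(0))
# pump foot/cap blobs: height map, cap points 105<z<130
Z=W[...,2]
for lo,hi in((100,135),(60,95)):
    m=((Z>lo)&(Z<hi)).astype('uint8'); n,l,s,cc=cv2.connectedComponentsWithStats(m)
    for i in range(1,n):
        if s[i,4]>15 and s[i,4]<900:
            P=W[l==i]; print(lo,s[i,4],cc[i].round(1),P.mean(0).round(0),np.median(P,0).round(0),(P.max(0)-P.min(0)).round(0))
def rect(m,name):
    P=W[m]; r=cv2.minAreaRect(P[:,:2].astype('float32')); print(name,r,np.median(P[:,2]))
v,u=np.mgrid[0:400,0:640]
g=cv2.imread('pics/top0.png',0)
rect((u>236)&(u<301)&(v>190)&(v<252)&(g>150)&(Z>8)&(Z<32),'frame')
rect((u>301)&(u<356)&(v>192)&(v<248)&(Z>3)&(Z<14)&(g>120),'plate')
rect((u>301)&(u<356)&(v>192)&(v<248)&(Z>28)&(Z<60),'handle')
rect((u>320)&(u<356)&(v>134)&(v<193)&(Z>14)&(Z<40),'tray')
```

```text
bench [572. 287.   3.]
mat [479. 334.  11.]
handle [474. 147.  34.]
plate1 [512. 188.   8.]
p1 [428.  46. 113.]
p2 [438. -41. 116.]
p3 [ 424. -117.   81.]
p4 [ 425. -198.   77.]
tray [664. 115.   4.]
table [486. 464.  -3.]
100 344 [476.4  59.8] [ 951. -310.  118.] [ 952. -311.  118.] [ 32. 179.  35.]
100 329 [195.   65.5] [952. 550. 118.] [952. 550. 117.] [  7. 216.  35.]
100 630 [68.1 68.1] [952. 941. 118.] [952. 940. 119.] [  7. 402.  35.]
100 78 [140.7  66.5] [953. 717. 118.] [953. 717. 117.] [ 6. 62. 35.]
100 290 [493.1  79.1] [ 892. -360.  110.] [ 888. -355.  108.] [71. 72. 35.]
100 286 [327.   80.8] [895. 146. 116.] [892. 140. 114.] [ 55. 131.  35.]
100 129 [512.2  76.2] [ 896. -414.  119.] [ 899. -416.  120.] [60. 27. 34.]
100 269 [21.6 90.6] [ 884. 1080.  118.] [ 879. 1072.  118.] [ 74. 102.  35.]
100 174 [44.9 84.9] [ 900. 1009.  118.] [ 899. 1008.  122.] [39. 38. 31.]
100 18 [101.4  85.1] [896. 836. 117.] [896. 835. 116.] [10. 10. 32.]
100 24 [172.8  84.5] [893. 616. 117.] [891. 616. 116.] [13. 10. 33.]
100 110 [369.   90.2] [861.  19. 120.] [865.  20. 122.] [42. 37. 31.]
1
[... 2897 characters left out ...]
 271. -409.   83.] [ 270. -412.   85.] [40. 29. 35.]
60 525 [525.7 349.2] [  91. -413.   78.] [  91. -413.   78.] [285.   9.  35.]
60 153 [363.9 368.2] [43. 55. 76.] [52. 55. 76.] [96. 78. 34.]
frame ((478.9928283691406, 335.49285888671875), (173.8069305419922, 163.48977661132812), 86.61339569091797) 19.772194720096877
plate ((479.13348388671875, 149.4683074951172), (138.6119384765625, 151.37728881835938), 3.9501078128814697) 8.571932480513397
handle ((477.7895202636719, 148.8933563232422), (10.130916595458984, 78.49132537841797), 3.4391062259674072) 37.25588319537064
tray ((661.4191284179688, 114.8623275756836), (161.12098693847656, 83.89578247070312), 1.3939552307128906) 21.182054381795524
```

View pics/c1.png

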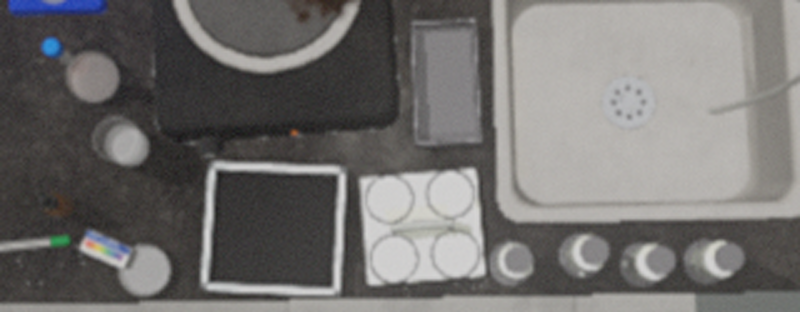

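```bash
cat >> h.py <<'E'
from scipy.spatial.transform import Rotation as R
def q(a):
    c,s=np.cos(a),np.sin(a)
    return R.from_matrix(np.array([[0,c,s],[0,s,-c],[-1,0,0]])).as_quat()
def quat(pos,a):
    "best of the two half turns (last joint nearest 0); a: jaw direction, rad"
    best=None
    for k in(a,a+np.pi):
        j=arm.ik(pos,q(k))
        if j is not None and (best is None or abs(j[5])<best[0]): best=(abs(j[5]),q(k))
    return best[1]
def st(p,**k):
    return arm.move_straight(list(p),**k)
def tcp(): return np.array(arm.get_obs()['tool_pos'])
def rect(W,m):
    P=W[m]; c,(w,h),a=cv2.minAreaRect(P[:,:2].astype('float32'))
    return np.round([*c,w,h,a,np.nanmedian(P[:,2])],2)
E
python3 - <<'E'
from h import *
for n,p in dict(fr=(440,335,330),pl=(440,149,330)).items():
    arm.movep(list(p),quat(p,0)); arm.hold(.3)
    im,d,M=snap('wrist','w_%s.png'%n); W=cloud(d,M); np.save('w_%s.npy'%n,W)
    print(n,arm.get_obs()['joint_pos'].round(2),np.array(M['extrinsics']).round(2)[:3].tolist(),W[200,320])
a=[cv2.imread('pics/w_%s.png'%n) for n in('fr','pl')]
cv2.imwrite('pics/w2.png',cv2.resize(np.vstack(a),None,fx=.75,fy=.75))
E
```

```text
fr [0.53 0.29 1.57 0.   1.28 0.53] [[1.0, -0.0, 0.0, 439.66], [0.0, 0.95, 0.3, 420.77], [-0.0, -0.3, 0.95, 499.84]] [438.57820429 259.02777733   9.46378654]
pl [0.19 0.15 1.76 0.   1.24 0.18] [[1.0, -0.0, 0.0, 439.96], [0.0, 0.95, 0.3, 235.09], [-0.0, -0.3, 0.95, 499.9]] [438.91314907  72.69240255   7.26454647]
```

View pics/w2.png

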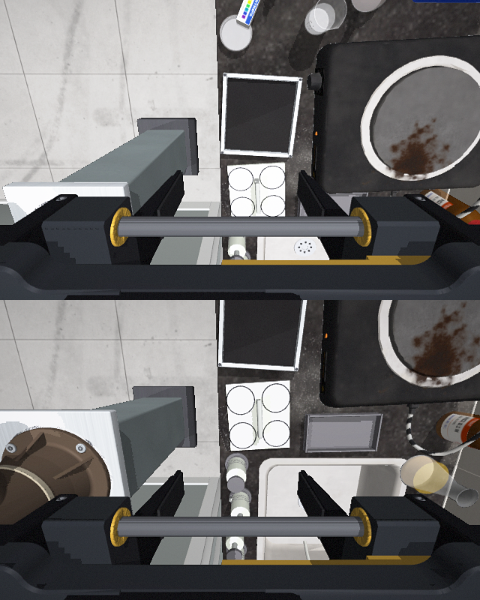

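Run:
```python
from h import *
for n in('fr','pl'):
    W=np.load('w_%s.npy'%n); X,Y,Z=np.moveaxis(W,-1,0); g=cv2.imread('pics/w_%s.png'%n,0)
    near=(Y>228)&(Y<440)&(X>385)&(X<575)
    pl=(Y>60)&(Y<238)&(X>390)&(X<572)
    if n=='fr':
        print('frame',rect(W,near&(Z>16)&(Z<23)), 'mat z',np.nanmedian(Z[near&(g<70)]))
    print(n,'handle',rect(W,pl&(Z>33)&(Z<42)))
    print(n,'plate',rect(W,pl&(Z>4.5)&(Z<12)&(g>150)), 'bench z',np.nanmedian(Z[(abs(X-480)<60)&(abs(Y-235)<8)]))
W=np.load('w_pl.npy'); X,Y,Z=np.moveaxis(W,-1,0)
print('tray',rect(W,(Y>60)&(Y<170)&(X>570)&(X<760)&(Z>18)&(Z<25)))
```

```text
frame [479.41 335.72 174.05 162.15  86.74  19.92] mat z 431.89678316371646
fr handle [479.45 150.27   9.99  77.93   3.69  37.48]
fr plate [479.12 151.14 135.19 144.65   3.27   8.09] bench z 0.13859886227379548
pl handle [479.51 148.55   9.96  79.15   3.78  37.58]
pl plate [480.   144.15 135.81 157.18   3.64   8.2 ] bench z 0.19928169886691194
tray [663.37 115.64 161.21  84.23   1.51  21.5 ]
```

Run:
```python
from h import *
a0=np.radians(3.7); a1=np.radians(-3.26)
p=np.array([479.5,149.2,120.]); Q=quat(p,a0)
arm.movep(list(p),Q); print(arm.get_obs()['joint_pos'].round(2))
print(st([479.5,149.2,15],speed=80,stop_force=15),tcp())
arm.grip(0.0,40); o=arm.get_obs(); print(o['opening'],o['contact_force'],o['tool_pos'])
st([479.5,149.2,90],speed=80); o=arm.get_obs(); print(o['opening'],o['contact_force'])
# same tool heading, rotated by a1-a0
yaw=R.from_rotvec([0,0,a1-a0]); Q1=(yaw*R.from_quat(Q)).as_quat()
st([479.3,335.6,90],attitude=Q1,speed=120); arm.hold(.3)
im,d,M=snap('wrist','w3.png'); W=cloud(d,M); X,Y,Z=np.moveaxis(W,-1,0)
n=(Y>228)&(Y<440)&(X>385)&(X<575)
print('frame',rect(W,n&(Z>16)&(Z<23))); print('plate',rect(W,n&(Z>75)&(Z<90)))
print(tcp(),arm.get_obs()['wrist_torque'])
```

```text
[0.17 0.45 1.96 0.   0.74 0.11]
False [479.68106438 149.23682576  15.38566281]
0.10167540067609006 [-0.2134954  -0.39465693 -0.02485538] [479.52696106 149.20085168  14.98646392]
0.10413359473430282 [-0.07131177  0.54972922 -1.59280638]
frame [483.6  413.63  17.21 161.84  86.75  19.95]
plate [479.03 335.09 147.48 138.64  86.74  83.18]
[479.36763596 335.46575311  90.03119599] [-0.05797594  0.04068726 -0.01081575]
```

View pics/w3.png

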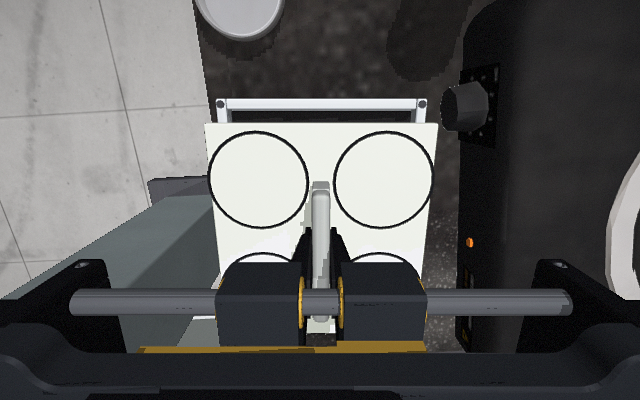

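Run:
```python
from h import *
st([479.6,336,34],speed=80); print(st([479.6,336,20],speed=20,stop_force=6),tcp(),arm.get_obs()['contact_force'])
print(st([479.6,336,16],speed=15,stop_force=26),tcp(),arm.get_obs()['contact_force'])
arm.hold(.3); print(tcp(),arm.get_obs()['contact_force'])
arm.grip(0.4); t=tcp(); st([t[0],t[1],120],speed=100)
arm.movep([440,335,330],q(0)); arm.hold(.3)
im,d,M=snap('wrist','w4.png'); W=cloud(d,M); X,Y,Z=np.moveaxis(W,-1,0); g=cv2.cvtColor(im,7)
n=(Y>228)&(Y<440)&(X>385)&(X<575)
print('frame',rect(W,n&(Z>17.5)&(Z<23)),'plate',rect(W,n&(Z>11)&(Z<16.5)&(g>150)),'handle',rect(W,n&(Z>38)&(Z<50)))
m=n&(Z>12)&(Z<16.5)&(g>150); A=np.c_[X[m],Y[m],np.ones(m.sum())]; print('tilt',np.linalg.lstsq(A,Z[m],rcond=None)[0])
cv2.imwrite('pics/w4c.png',cv2.resize(cv2.imread('pics/w4.png')[80:225,270:430],None,fx=3,fy=3))
```

```text
True [479.69472616 336.0482565   25.12117881] [ 1.1996834   1.28599373 -0.20952697]
True [479.7012005  336.07358235  20.90005102] [-2.12522247 -0.41867823  7.67952803]
[479.70576986 336.07073256  20.882821  ] [-1.05814386 -0.65628633  7.75714241]
frame [479.22 335.73 174.04 161.77  86.73  19.95] plate [479.67 332.72 153.55 146.83  86.7   14.13] handle [513.08 371.01 161.25  55.91  46.07  43.48]
tilt [-5.24224717e-04  3.74257189e-04  1.42765212e+01]
```

View pics/w4c.png

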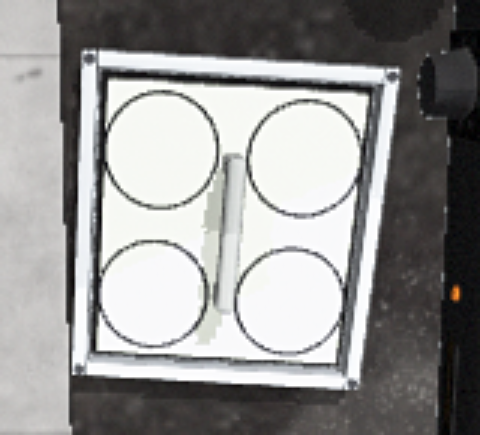

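```bash
cat >> h.py <<'E'
def pumps(W,box=(380,530,-330,120)):
    "caps: centre of points in 85..125 mm whose component is cap-sized"
    X,Y,Z=np.moveaxis(W,-1,0); m=((X>box[0])&(X<box[1])&(Y>box[2])&(Y<box[3])&(Z>84)&(Z<128)).astype('uint8')
    n,l,s,c=cv2.connectedComponentsWithStats(m); out=[]
    for i in range(1,n):
        if s[i,4]<60: continue
        P=W[l==i]; t=np.percentile(P[:,2],90); P=P[P[:,2]>t-4]
        (x,y),r=cv2.minEnclosingCircle(P[:,:2].astype('float32')); out.append([x,y,r,t,len(P)])
    return np.round(out,1)
E
python3 - <<'E'
from h import *
p=[440,-230,330]; arm.movep([440,100,330],q(0)); arm.movep(p,q(0)); arm.hold(.3); print(arm.get_obs()['joint_pos'].round(2))
im,d,M=snap('wrist','w5.png'); W=cloud(d,M); print(pumps(W))
im,d,M=snap('top','t5.png'); print(pumps(cloud(d,M)))
E
```

```text
[-0.61  0.2   1.69  0.    1.25 -0.61]
[[ 438.8  -51.3   16.9  117.4  771. ]
 [ 426.3 -126.9   16.9  118.8  641. ]
 [ 428.7 -207.4   16.8  114.9  523. ]]
[[ 440.6   21.5   16.8  116.6   65. ]
 [ 436.3  -50.7   16.6  119.1   69. ]
 [ 425.8 -207.4   16.5  116.5   75. ]
 [ 423.5 -126.2   16.6  120.7   70. ]]
```

View pics/w5.png

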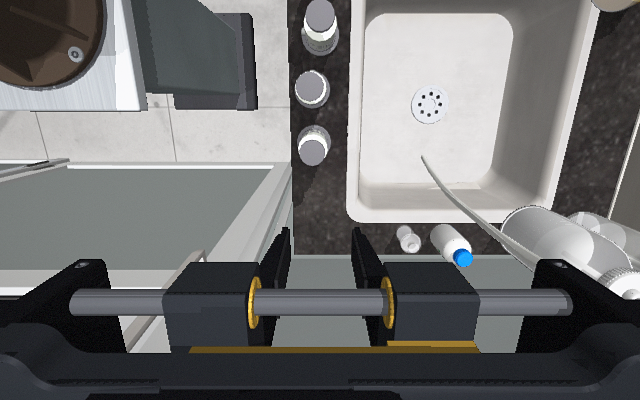

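```bash
cat >> h.py <<'E'
def push(x,y):
    Q=quat([x,y,150],0); arm.movep([x,y,150],Q); st([x,y,126],speed=80); arm.hold(.2)
    h=st([x,y,83],speed=25,stop_force=12); arm.hold(.2); z=tcp(); f=arm.get_obs()['contact_force']
    st([x,y,150],speed=100); print('push',x,y,h,z.round(1),f.round(1))
E
python3 - <<'E'
from h import *
arm.grip(0.0,20)
for x,y in((428.7,-207.4),(426.3,-126.9),(438.8,-51.3),(443,21)): push(x,y)
p=[440,-230,330]; arm.movep(p,q(0)); arm.hold(.3)
im,d,M=snap('wrist','w6.png'); print(pumps(cloud(d,M)))
im,d,M=snap('top','t6.png'); print(pumps(cloud(d,M)))
print(arm.get_obs()['time_s'])
E
```

```text
push 428.7 -207.4 True [ 428.9 -207.5  103.2] [-2.7  0.7 12. ]
push 426.3 -126.9 True [ 426.5 -127.    88.2] [-0.9  0.9  9.3]
push 438.8 -51.3 True [438.9 -51.3  88.2] [-2.   0.8  9.2]
push 443 21 True [443.1  21.   88.2] [-1.7  0.5  9. ]
[[ 438.8  -51.1   16.8   89.1  669. ]
 [ 426.6 -127.    16.7   89.   554. ]
 [ 428.6 -207.7   16.8  103.9  502. ]]
[[ 440.4   20.8   16.4   91.4   58. ]
 [ 436.2  -50.7   16.1   90.8   70. ]
 [ 424.9 -127.7   17.1   91.8   58. ]
 [ 427.6 -207.    16.8  106.    68. ]]
33.1583
```

```bash
cat >> h.py <<'E'
C=np.array([479.4,335.7]); th=np.radians(-3.26); Rt=np.array([[np.cos(th),-np.sin(th)],[np.sin(th),np.cos(th)]])
ring=lambda sx,sy: C+Rt@[38*sx,39*sy]
def carry(src,dst,floor):
    x,y=src; u,v=dst
    arm.grip(1.0); arm.movep([x,y,180],quat([x,y,180],0)); st([x,y,39.5],speed=120)
    arm.grip(0.0,25); g=arm.get_obs()['opening']; t=tcp()
    st([x,y,180],speed=150); g2=arm.get_obs()['opening']
    arm.movep([u,v,180],quat([u,v,180],0)); st([u,v,39.5+floor+8],speed=120)
    h=st([u,v,39.5+floor-3],speed=20,stop_force=4); z=tcp()
    arm.grip(0.56); st([u,v,180],speed=150)
    print('carry',src,np.round(dst,1),t.round(1),'open',round(g*95,1),round(g2*95,1),h,z.round(1),arm.get_obs()['time_s'])
E
python3 - <<'E'
from h import *
carry((442.8,20.8),ring(-1,1),14)
im,d,M=snap('wrist','w7.png'); arm.movep([440,335,330],q(0)); arm.hold(.3)
im,d,M=snap('wrist','w7.png'); W=cloud(d,M); print(pumps(W,(380,580,220,450)),ring(-1,1))
cv2.imwrite('pics/w7c.png',cv2.resize(cv2.imread('pics/w7.png')[80:400,230:430],None,fx=2,fy=2))
E
```

```text
carry (442.8, 20.8) [443.7 376.8] [442.7  20.8  39.5] open 42.0 41.4 True [443.7 376.9  53.3] 43.5167
[[443.4 377.1  16.8 102.6 525. ]] [443.67930762 376.79783614]
```

View pics/w7c.png

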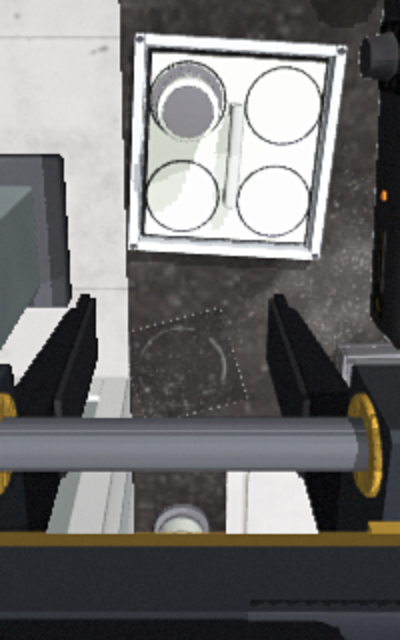

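Run:
```python
from h import *
def where(g):
    im,d,M=snap('top'); P=pumps(cloud(d,M)); P=P[:,:2]+[2.3,-.3]; k=np.linalg.norm(P-g,axis=1).argmin()
    print('seen',P[k],'expected',g); return g if np.linalg.norm(P[k]-g)<5 else P[k]
arm.movep([440,150,330],q(0))
carry(where(np.array((438.8,-51.1))),ring(1,1),14)
carry(where(np.array((426.5,-127.))),ring(1,-1),14)
carry(where(np.array((428.6,-207.5))),np.array([663.4,115.6])-38*np.array([np.cos(.026),np.sin(.026)]),4)
arm.movep([440,335,330],q(0)); arm.hold(.3)
im,d,M=snap('wrist','w8.png'); W=cloud(d,M); print(pumps(W,(380,580,220,450)),ring(-1,1),ring(1,1),ring(1,-1))
X,Y,Z=np.moveaxis(W,-1,0); n=(Y>228)&(Y<440)&(X>385)&(X<575); print('frame',rect(W,n&(Z>17.5)&(Z<23)))
im,d,M=snap('top','t8.png'); W=cloud(d,M); print(pumps(W,(380,780,-330,450)),arm.get_obs()['time_s'])
a=cv2.resize(cv2.imread('pics/w8.png')[80:280,250:430],None,fx=2.2,fy=2.2);b=cv2.resize(cv2.imread('pics/t8.png')[125:255,150:320+150],(800-a.shape[1],int(130*(800-a.shape[1])/320)))
c=np.zeros((a.shape[0],800,3),'uint8');c[:,:a.shape[1]]=a;c[:b.shape[0],a.shape[1]:]=b;cv2.imwrite('pics/w8c.png',c)
```

```text
seen [439.6 -51.3] expected [438.8 -51.1]
carry [438.8 -51.1] [519.6 372.5] [438.9 -51.1  39.5] open 41.7 41.4 True [519.7 372.6  53.3] 55.2
seen [ 427.2 -127.3] expected [ 426.5 -127. ]
carry [ 426.5 -127. ] [515.1 294.6] [ 426.5 -127.    39.5] open 41.5 41.4 True [515.3 294.6  53.3] 65.9167
seen [ 429.2 -208. ] expected [ 428.6 -207.5]
carry [ 428.6 -207.5] [625.4 114.6] [ 428.6 -207.5   39.5] open 41.5 41.5 True [625.6 114.6  43.3] 76.6
[[443.4 377.4  16.7 102.7 520. ]
 [519.4 372.6  16.9 102.8 519. ]
 [514.7 295.   16.9 102.6 440. ]] [443.67930762 376.79783614] [519.55632142 372.47594118] [515.12069238 294.60216386]
frame [479.36 335.76 173.99 162.15  86.7   20.18]
[[778.6 333.5  99.8  93.6 934. ]
 [623.6 114.   16.6 110.5  65. ]
 [514.  293.2  16.9 104.2  78. ]] 78.2333
```

View pics/w8c.png

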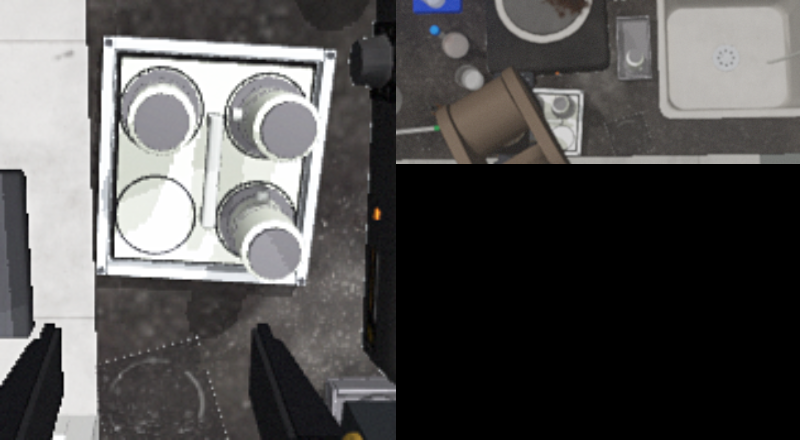

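Run:
```python
from h import *
arm.movep([440,-230,330],q(0)); arm.hold(.3)
im,d,M=snap('top','t9.png'); W=cloud(d,M); print(pumps(W,(380,700,60,450)))
W0=np.load('topW.npy')
for n,(u,v) in dict(beaker=(208,187),bottle=(182,212)).items():
    s=np.s_[v-14:v+14,u-14:u+14]; print(n,np.nanmedian(abs(W0[s]-W[s])),np.nanpercentile(abs(W0[s]-W[s])[...,2],95))
cv2.imwrite('pics/t9c.png',cv2.resize(cv2.imread('pics/t9.png')[60:255,120:520],(800,390),interpolation=cv2.INTER_CUBIC))
```

```text
[[698.8 336.7  50.2  93.3  70. ]
 [623.  114.2  16.7 109.4  73. ]
 [517.8 371.2  16.2 105.1  64. ]
 [513.1 293.6  16.4 104.8  62. ]
 [441.3 376.4  16.7 104.6  76. ]]
beaker 0.8349832598844387 8.237160609393342
bottle 0.7836651909669854 8.257323479468731
```

View pics/t9c.png

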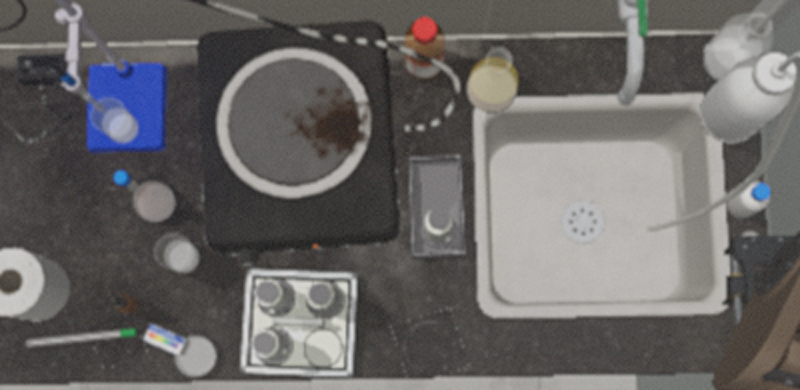

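```bash
python3 -c "
from rig import arm
arm.hold(.5); print(arm.get_obs()['time_s'],arm.get_obs()['contact_force']); arm.close_job()"
```

```text
81.1167 [0.19374342 0.68394591 0.01608364]
the job is handed in; nothing more can be done
```

The job is handed in at about 81 s of robot time, and everything checked out in the final pictures.

- **Plate:** I laid it in the frame and pressed it down before any pump went on. Its top measured 14.1 mm above the worktop and level, which matches the mat being fully down.
- **Pumps:** Four were present. Three plungers went fully home, with the cap stopping at 88 mm. These three stand in rings 1, 3 and 4, with caps within about 1 mm of the ring centres. One plunger stuck at 103 mm, about 15 mm short of home. That pump is upright in the reject tray, and its cap still reads about 103 mm above its foot.
- **Knocked pump:** One pump had been moved about 2 cm before I pushed any plungers. I noticed it, measured it again and picked it up from its new spot.
- **Bystanders:** The beaker and dropper bottle had not moved in the last picture, and no pump was left on the worktop.
- **Disagreements:** The description says the plate lay a quarter turn from how it must lie in the frame. It measured only about 7° off, and I followed the measurement. The top camera reads about 2 mm off from the wrist camera, within its calibration, so I used the wrist camera's values.

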